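# Park and clamp the tube carrier on the bent transfer rail

## Robot

A 7-joint arm with a two-finger parallel gripper is mounted at the origin on the work surface. World frame = base frame: x ahead of the robot, y to its left, z up, the work surface at z = 0. Lengths are in m, angles in rad, forces in N, time in s.
With the tool pointing down it reaches from about 0.35 to 0.9 m from the base axis. Payload 7.2 kg.
Tool frame: the origin (TCP) lies at the very end of the fingers, on their centre line; the grasp point (between the pads) lies 19 mm behind it; z points along the fingers, y is the line along which they close (so a half turn about z gives the same grasp; the last joint's range is limited). The gripper opens to 88 mm and grips with 3 to 60 N. Pads are 20 mm wide; open, the fingers measure 115 mm over their backs; the gripper's body (75 mm by 178 mm) begins 61 mm behind the grasp point.
Start: joints at [1.274, 0.411, -0.013, 1.596, 0.006, 1.134, -0.082], TCP at [0.142, -0.609, 0.202] pointing down, gripper open.
Joint ranges: [-2.95, 2.95], [-0.29, 1.99], [-1.47, 1.44], [0.14, 2.54], [-1.03, 4.17], [0.13, 1.85], [-2.86, 2.86]. Speed limits (rad/s): [2.39, 2.39, 3.01, 3.01, 3.14, 3.14, 3.14].

## Interface

Orientations are given as [roll, pitch, yaw] about the fixed x, y, z axes, in that order (R = Rz(yaw) Ry(pitch) Rx(roll)).
In Python, from station import arm gives the robot as it stands.
- The arm moves only by the tool arm_command, never from a script. Its argument "targets" is a list of rows, each a list of 3 entries, a list of its own where there are three numbers: the shift along the world's x, y, z in cm, then the turn, a rotation vector about the world's x, y, z in rad, then the opening, from 0 (shut) to 1 (fully open). A call has 1 to 8 rows; each row is the pose to reach, as a shift and turn from the pose commanded when the call began; what a row does not reach only later rows make up. A row lasts 1/8 s, in which the tool goes at most 62.5 mm and 10.7 degrees, less where a joint would pass 70% of its speed; a pose out of reach is approached as far as the arm can. A call with a gripper value outside its range is refused whole. The fingers move at their own pace and stop on an object; "grip_force" is the grip in N (left out, the last holds). Time passes only in rows, so rows that repeat a pose let the fingers close. It gives the time, the measured TCP pose, the force, the opening and the grip force at its end, in the units of the state.
- arm.state(): the state, without advancing time (a new reading comes with each control period).
- arm.capture(name): name is "scene" or "side" or "wrist"; returns the picture (420x560x3 uint8, blue, green, red); there is no depth.
- arm.camera_params(name): a dict with "camera_matrix" (3x3 intrinsics, pixels), "eye" and "rotation" of the camera in the world; the wrist camera has in their place "T_tool_cam" (4x4, takes a point from camera to tool coordinates, whose origin is the TCP and whose axes are the flange's). Camera axes: x right, y up, looking along -z (the intrinsics and any distortion apply to the point x, -y, -z); pixel columns grow to the right and rows downward; lengths in m; the calibration is good to about 2 mm. A picture is of the moment at which its call begins: read the wrist's pose just before it. camera_params takes no time and is no camera call.
- arm.sign_off(): hands the job in; it is judged then, once.
The state is a dict: "clock": time; "qpos": joint angles; "dq": joint speeds; "tau": joint torques, N m; "eef_pos": TCP position; "ee_rot": TCP orientation; "contact_force": force on the tool from outside, world axes, zero at the start; "moment": the same for the moment, N m; "finger_gap": opening from 0.0 (shut) to 1.0 (fully open); "finger_force": force on a finger pad.
Only numpy, scipy, OpenCV 4.12 (cv2) and the standard library are available. Lean on these libraries where they do the work, as an engineer would, in place of code of your own. Each camera call takes 0.05 s, during which the arm holds its last target. There are 200 camera calls.

## Task

Slide the tube carrier that hangs on the bent steel rail out of the reader, round both bends, until it hangs upright and fully home against the stop post at the rail's end. Then turn the clamp knob clockwise until its arm bears on the tube from behind and the knob's torque limiter slips, and leave everything released. Leave the bottle, the two jars and the tube rack where they stand.

Things in the scene. Friction and masses are not known exactly. Their poses are not given: they have to be found in the camera images.
- rail: Transfer rail, fixed. Base plate 210 (x) x 380 (y) x 8 mm, origin at the centre of its underside, z up; yaw within 0.35 rad of the world's. A level steel rod, 8 mm in diameter, centre 100 mm above the bench: starts at (-60, 168) mm, leg 1 along x = -60 towards -y, bend left into leg 2 along y = 0 towards +x, bend right into leg 3 along x = 60 towards -y, to the stop post at y = -130.
- bend1 (a point): Corner point where the centre lines of legs 1 and 2 would cross, 100 mm above the bench; axes as the rail's. The rod rounds both corners by 90 degrees on a centre-line radius of 35 mm.
- bend2 (a point): Corner point where the centre lines of legs 2 and 3 would cross, 100 mm above the bench; axes as the rail's.
- reader (a point): Middle of the reader's slot, at its top, 162 mm above the bench; axes as the rail's. Two white upright cheeks, each 30 mm thick, 100 mm long (along the rail's y) and 162 mm high, stand 28 mm clear of leg 1's centre line on either side. Within the slot fingers fit before and behind the carrier's head, not at its two sides.
- stop (a point): Centre of the rod at the stop post's face, 100 mm above the bench; axes as the rail's. The post is 20 mm wide (x), 160 mm high, as high as the carrier's head: no finger fits between post and head when the carrier is home, but there is room at the head's two sides. Home: ring touching the face, carrier origin 9 mm short of this point.
- carrier: Tube carrier, 0.14 kg (varies), loose on the rod: steel ring (outside 36, hole 20, length 18 mm), white grip head above, 18 mm tube hanging to 62 mm below the origin. Origin: ring centre; x: travel direction; z up. Head 16 (x) x 36 (y) mm, 32 to 58 mm above the origin. Left alone it hangs upright, origin 6 mm below the rod's centre; raised 3 to 5 mm it slides free. Starts 80 to 120 mm before bend1.
- clamp (a joint): Turn of the clamp arm about its upright axis, rad: 0 fully open, grows clockwise seen from above, ends at 1.5. Starts at 0.15 to 0.40, clear of the tube. With the carrier home the arm's rubber tip meets the tube's back at about 1.14. It turns stiffly (0.05 N m) and stays where it is left.
- clamp_tip (a point): Middle of the clamp arm's rubber tip, 85 mm out from the clamp's axis, 55 mm above the bench; x points outwards along the arm.
- knob (a joint): Turn of the knob relative to the arm, rad, clockwise positive: 0 at the start and while the arm follows. Once the arm is stopped and the torque passes 0.2 N m the knob slips and this grows. Turned back, the knob takes the arm with it and opens the clamp. Start to sure slip: 0.95 to 1.3 rad of turning.
- knob_grip (a point): On the clamp's axis (at (-25, -116) mm on the rail), 140 mm above the bench: height to grip. The black knob's upright bar is 36 mm long (x), 14 mm thick (y), 36 mm high, top 155 mm above the bench, on a disc of 36 mm diameter. x runs along the bar, at the start in line with the arm.
- bottle_a: Bystander: amber bottle, 56 mm in diameter, 165 mm high, loose, standing by the rail; origin at the centre of its underside.
- bottle_b: Bystander: white jar, 56 mm in diameter, 155 mm high, loose, standing by the rail; origin at the centre of its underside.
- vial: Bystander: small clear jar with a black cap, 42 mm in diameter, 110 mm high, loose, standing on the rail's base plate between the reader and the plate's +x edge; origin at the centre of its underside.
- tube_rack: Bystander: wooden tube rack, 60 x 160 mm, 94 mm high with its capped tubes, loose, beyond the rail's -y end; origin at the centre of its underside.
Mind the look-alikes: they are no part of the job. What is meant by the carrier is not red, and is the smaller of those in its own colour.

How it is judged:
By the outcome, as a careful person would: the job done as asked, in the order asked, and still so for the second after the job is handed in, with the robot touching nothing.
It also fails if it takes over 69 s, if anything falls off the work surface, if the arm or the gripper's body presses on something with over 40 N, if the wrist force passes 120 N, or if a joint passes its speed limit or range.

## Working session

There is one attempt and no reset: what is moved stays moved. The work goes in short steps, Python scripts to look and compute and a tool call to move; the robot and the scene stay as the last step left them, time stands still between calls to the robot, and variables do not carry over. Pictures are saved under pics/ and viewed, at most 10 in all, crops included, and the job is handed in when it is done.

Besides the shell and the picture viewer there is one more tool, called after "Call:" as name([rows], argument=value, ...), one row to a line, values as JSON. arm_command: Moves the arm, as the interface text tells. Its arguments: {"type":"object","properties":{"targets":{"type":"array"},"grip_force":{"type":"number"}},"required":["targets"]}

```bash
mkdir -p pics; ls; python3 - <<'E'
from station import arm
import cv2,numpy as np
for n in("scene","side"):
    cv2.imwrite(f"pics/{n}0.png",arm.capture(n)); p=arm.camera_params(n); print(n,{k:np.round(v,4).tolist() if not isinstance(v,str) else v for k,v in p.items()})
print({k:np.round(v,3).tolist() if not isinstance(v,str) else v for k,v in arm.camera_params("wrist").items()}); s=arm.state();print(s)
E
```

```text
pics
scene {'camera_matrix': [[458.9545, 0.0, 282.4182], [0.0, 458.9545, 208.0879], [0.0, 0.0, 1.0]], 'eye': [1.146, -0.5783, 0.9314], 'rotation': [0.8103, -0.0152, 0.7547]}
side {'camera_matrix': [[406.8388, 0.0, 281.705], [0.0, 406.8388, 205.0976], [0.0, 0.0, 1.0]], 'eye': [0.4668, -0.719, 0.7101], 'rotation': [0.9326, 0.0214, -0.1086]}
{'camera_matrix': [[347.113, 0.0, 280.445], [0.0, 347.113, 202.655], [0.0, 0.0, 1.0]], 'T_tool_cam': [[-0.0, 0.97, 0.242, 0.066], [1.0, 0.0, 0.001, -0.001], [0.001, 0.242, -0.97, -0.183], [0.0, 0.0, 0.0, 1.0]]}
{'clock': 0.1, 'qpos': array([ 1.27378132,  0.41180905, -0.01272538,  1.59691834,  0.00559938,
        1.13429643, -0.08218711]), 'dq': array([-3.10449337e-04, -2.88587722e-03,  4.20857769e-04, -2.08252911e-03,
       -7.75447015e-05, -4.68883870e-04, -8.21282634e-05]), 'tau': array([ 3.10711519e-03, -5.89095068e+01,  6.43849690e-01, -2.91709435e+01,
       -5.38269267e-02,  1.45035877e-02,  4.85899432e-05]), 'eef_pos': array([ 0.14162976, -0.60826575,  0.20121708]), 'ee_rot': array([-3.14020013e+00,  9.22343134e-05,  2.28863945e-01]), 'contact_force': array([0.58407783, 0.08804765, 0.69287973]), 'moment': array([-0.02053525,  0.08703241,  0.03393629]), 'finger_force': 0.0, 'finger_gap': 1.0012092289282464}
```

View pics/scene0.png

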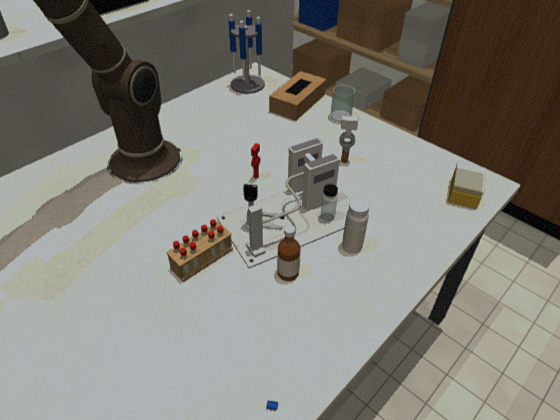

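View pics/side0.png

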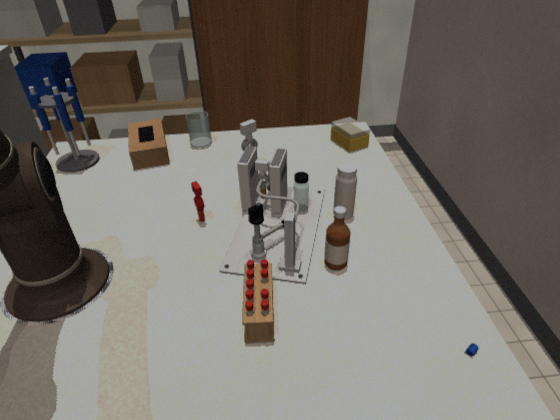

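The scene view shows the candidates for the carrier:
- **Red look-alike:** scene (255,160), side (198,200).
- **Larger grey/white one off the rail:** scene (347,140), side (249,138).
- **Small one between the reader cheeks:** scene (311,160), side (262,172). This one fits the description.

The black knob is at side (256,214) and the stop post at side (291,240). Next I'll check a close crop.

```bash
cat > h.py <<'E'
import numpy as np, cv2
from scipy.spatial.transform import Rotation as R
from station import arm
def cam(n,st=None):
    p=arm.camera_params(n); K=np.array(p["camera_matrix"])
    if n=="wrist":
        st=st or arm.state(); T=np.eye(4); T[:3,:3]=R.from_euler("xyz",st["ee_rot"]).as_matrix(); T[:3,3]=st["eef_pos"]
        T=T@np.array(p["T_tool_cam"]); return K,T[:3,:3],T[:3,3]
    return K,R.from_euler("xyz",p["rotation"]).as_matrix(),np.array(p["eye"])
def proj(c,P):
    K,Rm,e=c; q=(np.atleast_2d(P)-e)@Rm*[1,-1,-1]; u=q@K.T; return u[:,:2]/u[:,2:]
def ray(c,uv,z):
    K,Rm,e=c; d=np.linalg.inv(K)@np.r_[uv,1]*[1,-1,-1]; d=Rm@d; return e+d*(z-e[2])/d[2]
def tri(c1,u1,c2,u2):
    A=[];b=[]
    for c,u in((c1,u1),(c2,u2)):
        d=ray(c,u,0)-c[2]; d/=np.linalg.norm(d); M=np.eye(3)-np.outer(d,d); A.append(M);b.append(M@c[2])
    return np.linalg.lstsq(np.vstack(A),np.hstack(b),rcond=None)[0]
E
python3 - <<'E'
from h import *
a=cv2.imread("pics/side0.png")[110:290,210:360]; b=cv2.imread("pics/scene0.png")[130:280,215:375]
a=cv2.resize(a,None,fx=2.6,fy=3.3,interpolation=2)
a=cv2.resize(cv2.imread("pics/side0.png")[120:285,215:345],None,fx=3,fy=3,interpolation=2)
b=cv2.resize(cv2.imread("pics/scene0.png")[135:275,215:350],None,fx=3,fy=3,interpolation=2)
o=np.zeros((495,795,3),np.uint8); o[:a.shape[0],:390]=a; o[:420,390:795]=b
cv2.imwrite("pics/c1.png",cv2.convertScaleAbs(o,alpha=1.2))
c=cam("side")
for uv in((226,268),(304.5,279),(325,187)): print(ray(c,uv,.008).round(4))
c=cam("scene")
for uv in((222,212),(250,265)): print(ray(c,uv,.008).round(4))
E
```

```text
[ 0.394  -0.0105  0.008 ]
[ 0.5757 -0.07    0.008 ]
[0.6963 0.2983 0.008 ]
[0.3774 0.005  0.008 ]
[ 0.5771 -0.075   0.008 ]
```

View pics/c1.png

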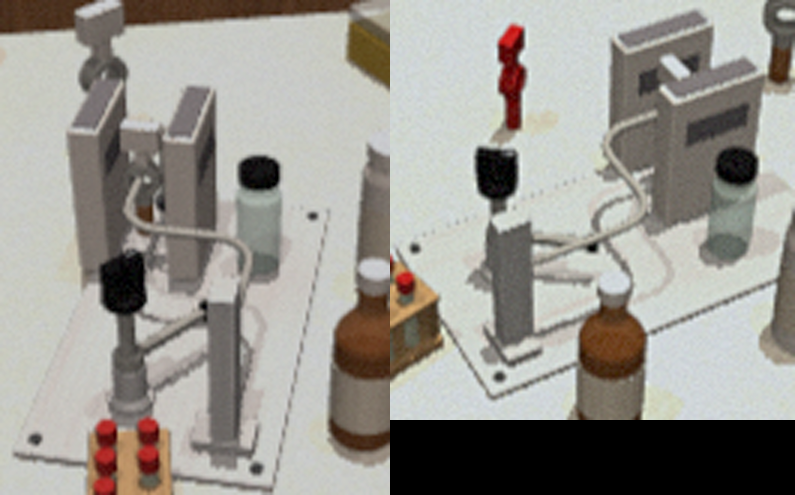

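The crop shows the small grey carrier on the rail between the cheeks, with its head at crop (141,135). It is not red and is smaller than the off-rail one behind, so this is the right one. The plate corners are at crop side (13,455), (273,488), (328,210) and scene (398,243), (494,397).

```bash
cat >> h.py <<'E'
def fit(obs,L):
    from scipy.optimize import least_squares
    def f(p):
        r=[]
        for n,uv,l in obs:
            c,s=np.cos(p[2]),np.sin(p[2]); P=[p[0]+c*l[0]-s*l[1],p[1]+s*l[0]+c*l[1],l[2]]
            r+=list(proj(cam(n),P)[0]-uv)
        return r
    return least_squares(f,L)
E
python3 - <<'E'
from h import *
S=lambda x,y:("side",np.array([215+x/3,120+y/3])); C=lambda x,y:("scene",np.array([215+(x-390)/3,135+y/3]))
k=[(-.105,-.19,.008),(.105,-.19,.008),(.105,.19,.008)]
obs=[(*S(13,455),k[0]),(*S(273,488),k[1]),(*S(328,210),k[2]),(*C(398,243),k[0]),(*C(494,397),k[1]),
]
for n in("side","scene"):
    r=fit([o for o in obs if o[0]==n],[.55,.12,-.32]); print(n,r.x.round(4),r.fun.round(2))
r=fit(obs,[.55,.12,-.32]); print(r.x.round(4),r.fun.round(2)); p=r.x
c,s=np.cos(p[2]),np.sin(p[2]); W=lambda x,y,z:np.array([p[0]+c*x-s*y,p[1]+s*x+c*y,z])
# check: stop post top corners; draw overlay
a=cv2.imread("pics/side0.png"); b=cv2.imread("pics/scene0.png")
path=[(-.06,.168),(-.06,.035),(-.05,.01),(-.025,0),(.025,0),(.05,-.01),(.06,-.035),(.06,-.13)]
out=[]
for n,im,(x0,x1,y0,y1) in(("side",a,(215,345,120,285)),("scene",b,(215,350,135,275))):
    im=cv2.resize(im[y0:y1,x0:x1],None,fx=3,fy=3,interpolation=2); cm=cam(n)
    q=lambda *P:tuple(((proj(cm,W(*P))[0]-[x0,y0]+.5)*3).astype(int))
    for P in path: cv2.circle(im,q(*P,.1),2,(0,0,255),-1)
    for P in[(.05,-.13,.16),(.07,-.13,.16)]: cv2.circle(im,q(*P),2,(255,0,0),-1)
    for dx in(-.058,-.028,.028,.058):
        pass
    cv2.circle(im,q(-.025,-.116,.155),2,(0,255,0),-1)
    for yy in np.arange(.115,.156,.01):
        cv2.circle(im,q(-.06,yy,.152),1,(0,255,255),-1)
    out.append(im)
o=np.zeros((495,795,3),np.uint8); o[:,:390]=out[0]; o[:420,390:]=out[1]; cv2.imwrite("pics/c2.png",o)
E
```

```text
side [ 0.534   0.1307 -0.3004] [-0.26 -0.26  0.33  0.03 -0.1   0.29]
scene [ 0.541   0.1327 -0.3176] [ 0.09  0.27 -0.09 -0.21]
[ 0.5354  0.1325 -0.3013] [ 0.28 -0.89  0.72 -0.58  0.29 -0.05 -1.38  0.23 -0.53 -0.75]
```

View pics/c2.png

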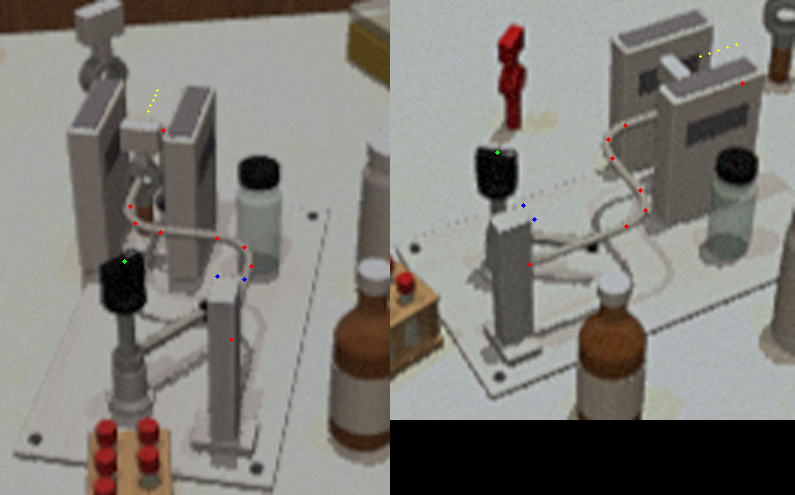

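The overlay matches: the rod points (red) lie on the rail, and the knob point sits on the knob top at side crop (123,262). The carrier's head top is at about side crop (141,126) and scene crop (676,68).

```bash
cat >> h.py <<'E'
POSE=[.5362,.1318,-.303]
def W(x,y,z=0):
    p=POSE;c,s=np.cos(p[2]),np.sin(p[2]); return np.array([p[0]+c*x-s*y,p[1]+s*x+c*y,z])
def L(P):
    p=POSE;c,s=np.cos(p[2]),np.sin(p[2]); d=np.array(P[:2])-p[:2]; return np.array([c*d[0]+s*d[1],-s*d[0]+c*d[1]])
E
python3 - <<'E'
from h import *
a=cam("side");b=cam("scene")
u=np.array([215+141/3,120+125/3]);v=np.array([215+(676-390)/3,135+68/3])
for P in(ray(a,u,.152),ray(b,v,.152),tri(a,u,b,v)): print(P.round(4),L(P).round(4))
for n,u in(("bottle_a",(225+0,0)),):pass
print(W(-.06,.1),W(-.025,-.116),W(.06,-.1))
# bottle_a cap and jars: base estimates from side crop
for n,uv,z in(("a cap",(215+373/3,120+268/3),.165),("vial",(215+258/3,120+165/3),.118),("jar cap",(346,170),.155)): P=ray(a,uv,z);print(n,P.round(3),L(P).round(3))
E
```

```text
[0.5051 0.2331 0.152 ] [-0.0599  0.0874]
[0.5094 0.2296 0.152 ] [-0.0547  0.0853]
[0.5058 0.2342 0.1496] [-0.0596  0.0887]
[0.50877175 0.24514766 0.        ] [0.47772621 0.02854393 0.        ] [0.56362825 0.01845234 0.        ]
a cap [ 0.659 -0.02   0.165] [ 0.163 -0.108]
vial [0.607 0.205 0.118] [0.046 0.091]
jar cap [0.717 0.155 0.155] [0.165 0.076]
```

Call:
arm_command([
  [[0, 0, 8], [0, 0, 0], 1],
  [[36, 30, 9], [0, 0, 0], 1],
  [[36, 30, 9], [0, 0, 0], 1],
  [[36, 30, 9], [0, 0, 0], 1],
  [[36, 30, 9], [0, 0, 0], 1],
  [[36, 30, 9], [0, 0, 0], 1],
  [[36, 30, 9], [0, 0, 0], 1],
  [[36, 30, 9], [0, 0, 0], 1],
], grip_force=20)

```text
clock: 1.1
eef_pos: [0.4784, -0.3276, 0.29]
ee_rot: [-3.142, 0.0, 0.229]
contact_force: [0.6, -0.7, -0.4]
finger_gap: 1.005
finger_force: 0.0
```

Call:
arm_command([
  [[0, 40, 2], [0, 0, -0.53], 1],
  [[0, 40, 2], [0, 0, -0.53], 1],
  [[0, 40, 2], [0, 0, -0.53], 1],
  [[0, 40, 2], [0, 0, -0.53], 1],
  [[0, 40, 2], [0, 0, -0.53], 1],
  [[0, 40, 2], [0, 0, -0.53], 1],
  [[0, 40, 2], [0, 0, -0.53], 1],
  [[0, 40, 2], [0, 0, -0.53], 1],
])

```text
clock: 2.1
eef_pos: [0.4768, 0.0735, 0.3101]
ee_rot: [-3.141, 0.0, -0.296]
contact_force: [-0.1, -1.3, -0.7]
finger_gap: 0.998
finger_force: 0.0
```

```bash
python3 - <<'E'
from h import *
import pickle
s=arm.state(); im=arm.capture("wrist"); print(np.round(s["qpos"],2),s["eef_pos"].round(4),s["ee_rot"].round(3)); pickle.dump(s,open("s1.pkl","wb"))
c=cam("wrist",s); cv2.imwrite("pics/w1raw.png",im)
print("knob",proj(c,W(-.025,-.116,.155)),"head",proj(c,W(-.06,.088,.152)),"stop",proj(c,[W(.05,-.13,.16),W(.07,-.13,.16)]))
cv2.imwrite("pics/w1.png",cv2.convertScaleAbs(cv2.resize(im,(800,600),interpolation=2),alpha=1.2))
E
```

```text
[ 0.17  0.12 -0.46  1.74  0.05  1.3  -2.17] [0.4768 0.0735 0.3101] [-3.141  0.    -0.296]
knob [[325.39932608 170.40750732]] head [[122.41661899 202.97720484]] stop [[344.47226931  89.9425709 ]
 [345.6034834   66.65564884]]
```

View pics/w1.png

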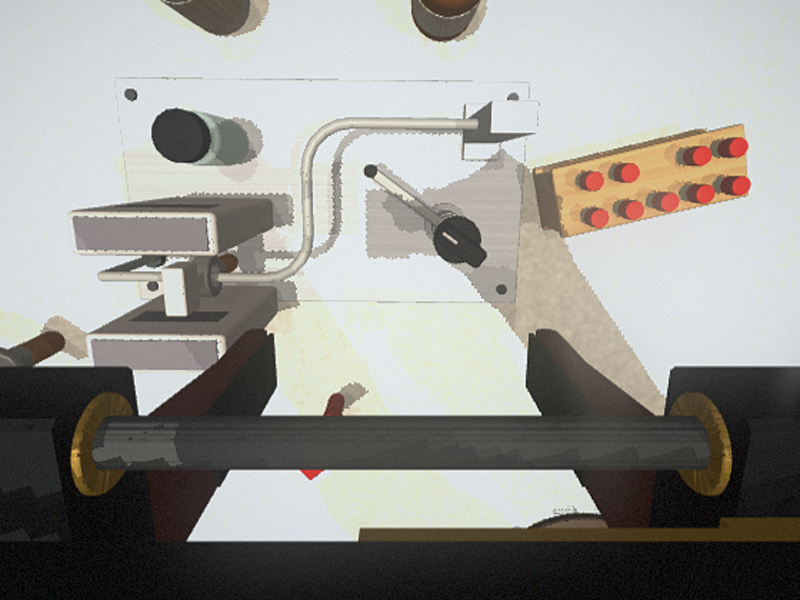

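The wrist view shows the following (800×600 pixels):
- Carrier head at about (176,290) in the slot.
- Knob bar from (437,228) to (487,257).
- Clamp tip at (371,171).
- Post top at about (515,115).
- Plate corners at (115,78), (529,82) and (516,302).

Predictions agree to about 3 mm. I'll refine the fit with these corners.

```bash
python3 - <<'E'
from h import *
import pickle, h
s=pickle.load(open("s1.pkl","rb")); cw=cam("wrist",s); oc=h.cam
h.cam=lambda n,st=None: cw if n=="wrist" else oc(n)
w=lambda x,y:("wrist",np.array([x,y])*.7+[-.15,-.15])
obs=[(*w(115,78),(.105,.19,.008)),(*w(529,82),(.105,-.19,.008)),(*w(516,302),(-.105,-.19,.008))]
r=fit(obs,POSE);print(r.x.round(4),r.fun.round(2))
h.POSE[:]=r.x
q=lambda u,z:L(ray(cw,w(*u)[1],z)).round(4)
print("post",q((491,102),.16),q((488,132),.16),q((539,102),.16)); print("rod leg3",q((430,123),.1),"leg1 bend",q((250,277),.1),"leg2",q((307,200),.1))
k=[q((437,228),.155),q((487,257),.155)];print("bar",k,np.mean(k,0),np.degrees(np.arctan2(*(k[0]-k[1])[::-1])))
t=q((371,171),.06);print("tip",t,np.degrees(np.arctan2(t[1]+.116,t[0]+.025)),np.hypot(t[1]+.116,t[0]+.025))
im=cv2.imread("pics/w1raw.png")[175:230,105:145]; cv2.imwrite("pics/hd.png",cv2.resize(im,None,fx=10,fy=10,interpolation=0))
E
```

```text
[ 0.5339  0.1334 -0.3035] [-0.95  0.14  1.   -0.55 -0.06  0.73]
post [ 0.0688 -0.1291] [ 0.0507 -0.1281] [ 0.069  -0.1595]
rod leg3 [ 0.0607 -0.0941] leg1 bend [-0.0591  0.0495] leg2 [0.0029 0.0008]
bar [array([-0.0117, -0.0973]), array([-0.0315, -0.1323])] [-0.0216 -0.1148] 60.50253879163162
tip [ 0.0249 -0.047 ] 54.12598224634391 0.08515286254730373
```

View pics/hd.png

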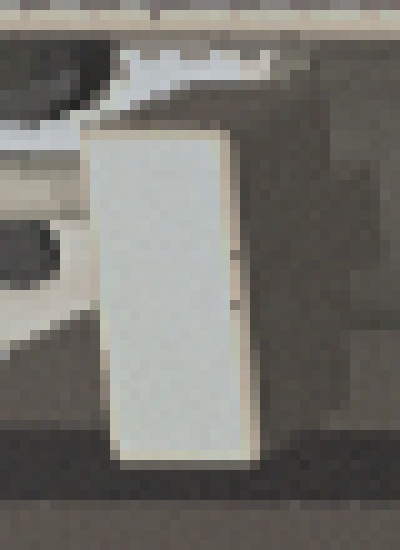

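The head top face is centred at raw wrist pixel (122.2, 204.5) and turned about 4°. I'll compute the moves from it.

```bash
sed -i 's/^POSE=.*/POSE=[.5339,.1334,-.3035]/' h.py; python3 - <<'E'
from h import *
import pickle
s=pickle.load(open("s1.pkl","rb")); c=cam("wrist",s)
P=ray(c,(122.2,204.5),.152);print(P,L(P)); print("shift cm",((P-s["eef_pos"])*100).round(2))
for u in((114,188),(128,188),(116.5,221),(130.5,221)): print(L(ray(c,u,.152)).round(4))
E
```

```text
[0.50378393 0.23453794 0.152     ] [-0.05896595  0.08751501]
shift cm [  2.7   16.1  -15.81]
[-0.0419  0.094 ]
[-0.0418  0.0799]
[-0.0765  0.0952]
[-0.0764  0.0808]
```

Call:
arm_command([
  [[2.7, 16.1, -6], [0, 0, 0], 0.65],
  [[2.7, 16.1, -6], [0, 0, 0], 0.65],
  [[2.7, 16.1, -6], [0, 0, 0], 0.65],
  [[2.7, 16.1, -6], [0, 0, 0], 0.65],
  [[2.7, 16.1, -9], [0, 0, 0], 0.65],
  [[2.7, 16.1, -9], [0, 0, 0], 0.65],
], grip_force=15)

```text
clock: 2.9
eef_pos: [0.5039, 0.2286, 0.2184]
ee_rot: [3.138, 0.002, -0.304]
contact_force: [-0.0, 0.1, 1.5]
finger_gap: 0.647
finger_force: 0.0
```

Call:
arm_command([
  [[0, 0, -2], [0, 0, 0], 0.65],
  [[0, 0, -3], [0, 0, 0], 0.65],
  [[0, 0, -3], [0, 0, 0], 0.65],
])

```text
clock: 3.28
eef_pos: [0.5044, 0.2309, 0.1903]
ee_rot: [3.141, 0.0, -0.302]
contact_force: [-0.6, 0.7, 0.4]
finger_gap: 0.651
finger_force: 0.0
```

Call:
arm_command([
  [[0, 0.4, -2], [0, 0, 0], 0.65],
  [[0, 0.4, -4.5], [0, 0, 0], 0.65],
  [[0, 0.4, -6.6], [0, 0, 0], 0.65],
  [[0, 0.4, -6.6], [0, 0, 0], 0.65],
  [[0, 0.4, -6.6], [0, 0, 0], 0.15],
  [[0, 0.4, -6.6], [0, 0, 0], 0.0],
  [[0, 0.4, -6.6], [0, 0, 0], 0.0],
  [[0, 0.4, -6.6], [0, 0, 0], 0.0],
], grip_force=15)

```text
clock: 4.28
eef_pos: [0.5044, 0.2359, 0.1244]
ee_rot: [-3.141, -0.0, -0.301]
contact_force: [0.3, -0.2, 0.1]
finger_gap: 0.235
finger_force: 0.0
```

Call:
arm_command([
  [[0, 0, 0], [0, 0, 0], 0.0],
  [[0, 0, 0], [0, 0, 0], 0.0],
  [[0, 0, 0.4], [0, 0, 0], 0.0],
  [[0, 0, 0.4], [0, 0, 0], 0.0],
], grip_force=15)

```text
clock: 4.78
eef_pos: [0.5043, 0.236, 0.1283]
ee_rot: [-3.141, -0.0, -0.301]
contact_force: [1.6, -0.2, -0.4]
finger_gap: 0.183
finger_force: 14.9
```

Gripped: the gap is 16.1 mm, which is the head's thickness. Next, the path shifts.

```bash
python3 - <<'E'
from h import *
s=arm.state(); e=s["eef_pos"]; print(L(e),s["finger_gap"])
pts=[(-.06,y,0) for y in(.075,.06,.047,.035)]
pts+=[(-.025-.035*np.cos(a),.035-.035*np.sin(a),a) for a in np.arange(1,10)*np.pi/18]
pts+=[(-.008,0,np.pi/2),(.008,0,np.pi/2),(.025,0,np.pi/2)]
pts+=[(.025+.035*np.sin(a),-.035+.035*np.cos(a),np.pi/2-a) for a in np.arange(1,10)*np.pi/18]
pts+=[(.06,y,0) for y in(-.05,-.065,-.08,-.092)]
for i,(x,y,a) in enumerate(pts): print(i,((W(x,y)-e)[:2]*100).round(2),round(a,3))
E
```

```text
[-0.05888805  0.08906475] 0.18323706786931412
0 [-0.53 -1.31] 0
1 [-0.97 -2.74] 0
2 [-1.36 -3.98] 0
3 [-1.72 -5.13] 0
4 [-1.85 -5.72] 0.175
5 [-1.88 -6.33] 0.349
6 [-1.8  -6.94] 0.524
7 [-1.61 -7.52] 0.698
8 [-1.33 -8.06] 0.873
9 [-0.96 -8.54] 1.047
10 [-0.51 -8.95] 1.222
11 [ 0.01 -9.28] 1.396
12 [ 0.57 -9.51] 1.571
13 [  2.19 -10.02] 1.571
14 [  3.72 -10.5 ] 1.571
15 [  5.34 -11.01] 1.571
16 [  5.91 -11.24] 1.396
17 [  6.42 -11.57] 1.222
18 [  6.87 -11.98] 1.047
19 [  7.25 -12.46] 0.873
20 [  7.53 -13.  ] 0.698
21 [  7.71 -13.58] 0.524
22 [  7.79 -14.19] 0.349
23 [  7.77 -14.8 ] 0.175
24 [  7.64 -15.39] 0.0
25 [  7.19 -16.82] 0
26 [  6.74 -18.26] 0
27 [  6.29 -19.69] 0
28 [  5.93 -20.83] 0
```

Call:
arm_command([
  [[-0.3, -0.6, 0], [0, 0, 0], 0],
  [[-0.5, -1.3, 0], [0, 0, 0], 0],
  [[-0.75, -2.0, 0], [0, 0, 0], 0],
  [[-1.0, -2.7, 0], [0, 0, 0], 0],
  [[-1.35, -4.0, 0], [0, 0, 0], 0],
  [[-1.7, -5.1, 0], [0, 0, 0], 0],
  [[-1.7, -5.1, 0], [0, 0, 0], 0],
])

```text
clock: 5.65
eef_pos: [0.4872, 0.1835, 0.1281]
ee_rot: [3.141, -0.0, -0.303]
contact_force: [0.4, 0.1, -1.7]
finger_gap: 0.177
finger_force: 14.9
```

Call:
arm_command([
  [[-0.14, -0.47, 0], [0, 0, 0.175], 0],
  [[-0.17, -1.08, 0], [0, 0, 0.35], 0],
  [[-0.09, -1.69, 0], [0, 0, 0.524], 0],
  [[0.1, -2.27, 0], [0, 0, 0.7], 0],
  [[0.38, -2.81, 0], [0, 0, 0.873], 0],
  [[0.38, -2.81, 0], [0, 0, 0.873], 0],
])

```text
clock: 6.4
eef_pos: [0.4913, 0.1566, 0.128]
ee_rot: [-3.141, -0.0, 0.57]
contact_force: [0.9, 0.4, -1.4]
finger_gap: 0.176
finger_force: 14.9
```

Call:
arm_command([
  [[0.34, -0.6, 0], [0, 0, 0.175], 0],
  [[0.79, -1.01, 0], [0, 0, 0.35], 0],
  [[1.31, -1.34, 0], [0, 0, 0.524], 0],
  [[1.87, -1.57, 0], [0, 0, 0.698], 0],
  [[3.0, -1.92, 0], [0, 0, 0.698], 0],
  [[4.2, -2.3, 0], [0, 0, 0.698], 0],
  [[5.4, -2.68, 0], [0, 0, 0.698], 0],
  [[6.64, -3.07, 0], [0, 0, 0.698], 0],
])

```text
clock: 7.4
eef_pos: [0.5584, 0.1259, 0.1281]
ee_rot: [3.141, 0.0, 1.268]
contact_force: [0.6, 0.3, -1.2]
finger_gap: 0.177
finger_force: 14.9
```

```bash
python3 - <<'E'
from h import *
s=arm.state(); print(L(s["eef_pos"]),s["eef_pos"],s["ee_rot"],s["contact_force"],s["finger_gap"],s["qpos"].round(2)); cv2.imwrite("pics/side2.png",cv2.resize(arm.capture("side")[100:290,190:380],(600,600),interpolation=2))
E
```

```text
[0.025604   0.00012985] [0.55837261 0.12587185 0.12805325] [3.14148668e+00 6.08531463e-05 1.26835215e+00] [ 0.61867925  0.29420016 -1.24251029] 0.17664153217360545 [ 0.29  0.53 -0.82  1.77  0.44  1.04 -0.99]
```

View pics/side2.png

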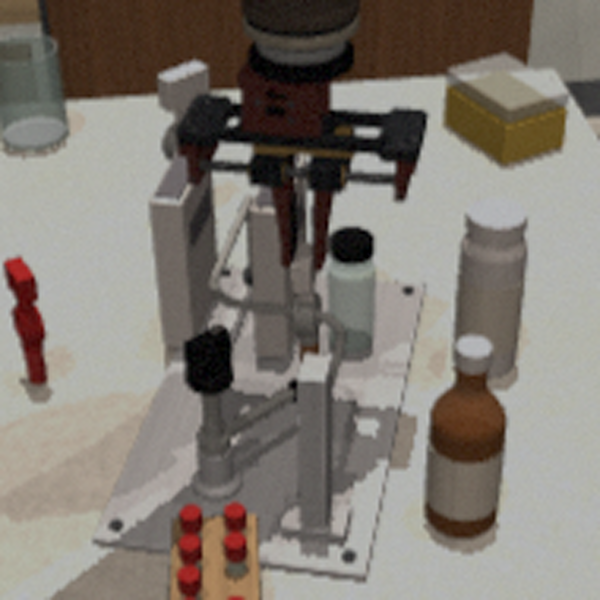

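The view shows the carrier ring on leg 2 at (305,315), held by the fingers, with all the bystanders in place. Continuing round bend 2.

Call:
arm_command([
  [[0.57, -0.23, 0], [0, 0, -0.175], 0],
  [[1.08, -0.56, 0], [0, 0, -0.35], 0],
  [[1.53, -0.97, 0], [0, 0, -0.524], 0],
  [[1.91, -1.45, 0], [0, 0, -0.7], 0],
  [[2.19, -1.99, 0], [0, 0, -0.873], 0],
  [[2.19, -1.99, 0], [0, 0, -0.873], 0],
])

```text
clock: 8.2
eef_pos: [0.5796, 0.1059, 0.1281]
ee_rot: [3.141, 0.0, 0.397]
contact_force: [-0.8, -0.7, -1.2]
finger_gap: 0.177
finger_force: 14.9
```

Call:
arm_command([
  [[0.18, -0.58, 0], [0, 0, -0.175], 0],
  [[0.26, -1.19, 0], [0, 0, -0.35], 0],
  [[0.24, -1.8, 0], [0, 0, -0.524], 0],
  [[0.11, -2.39, 0], [0, 0, -0.698], 0],
  [[-0.34, -3.8, 0], [0, 0, -0.698], 0],
  [[-0.79, -5.25, 0], [0, 0, -0.698], 0],
  [[-1.24, -6.7, 0], [0, 0, -0.698], 0],
  [[-1.24, -6.7, 0], [0, 0, -0.698], 0],
])

```text
clock: 9.2
eef_pos: [0.5667, 0.037, 0.1281]
ee_rot: [3.141, -0.0, -0.303]
contact_force: [0.5, -0.8, -0.6]
finger_gap: 0.184
finger_force: 14.9
```

Call:
arm_command([
  [[0, 0, -0.4], [0, 0, 0], 0],
  [[0, 0, -0.4], [0, 0, 0], 0.4],
  [[0, 0, -0.4], [0, 0, 0], 0.4],
  [[0, 0, -0.4], [0, 0, 0], 0.4],
  [[0, 0, 3], [0, 0, 0], 0.4],
  [[0, 0, 7], [0, 0, 0], 0.45],
  [[0, 0, 10], [0, 0, 0], 0.7],
  [[0, 0, 10], [0, 0, 0], 0.7],
])

```text
clock: 10.2
eef_pos: [0.5684, 0.0397, 0.2306]
ee_rot: [-3.14, -0.004, -0.301]
contact_force: [0.5, -0.1, -0.1]
finger_gap: 0.645
finger_force: 0.0
```

Call:
arm_command([
  [[0, 0, 0], [0, 0, 0.785], 0.7],
  [[0, 0, 0], [0, 0, 0.785], 0.7],
  [[0, 0, 0], [0, 0, 0.785], 0.7],
  [[0, 0, 0], [0, 0, 0.785], 0.7],
  [[0, 0, 0], [0, 0, 0.785], 0.7],
])

```text
clock: 10.82
eef_pos: [0.5664, 0.0391, 0.2269]
ee_rot: [-3.141, 0.001, 0.484]
contact_force: [0.3, -0.6, 0.5]
finger_gap: 0.699
finger_force: 0.0
```

Call:
arm_command([
  [[0, 0, 0], [0, 0, 0.785], 0.7],
  [[0, 0, 0], [0, 0, 0.785], 0.7],
  [[0, 0, 0], [0, 0, 0.785], 0.7],
  [[0, 0, 0], [0, 0, 0.785], 0.7],
  [[0, 0, 0], [0, 0, 0.785], 0.7],
  [[0, 0, 0], [0, 0, 0.785], 0.7],
])

```text
clock: 11.58
eef_pos: [0.5668, 0.0391, 0.2277]
ee_rot: [-3.141, 0.0, 1.264]
contact_force: [0.4, -0.3, -0.0]
finger_gap: 0.702
finger_force: 0.0
```

```bash
python3 - <<'E'
from h import *
s=arm.state(); print(L(s["eef_pos"]),s["eef_pos"],s["ee_rot"]); a=arm.capture("side")[110:290,200:360];w=arm.capture("wrist")
o=np.zeros((450,800,3),np.uint8);o[:,:400]=cv2.resize(a,(400,450),interpolation=2);o[:300,400:]=cv2.resize(w,(400,300),interpolation=cv2.INTER_AREA);cv2.imwrite("pics/m3.png",o)
c=cam("wrist",s);print(proj(c,W(.06,-.082,.152)),proj(c,W(-.025,-.116,.155))); cv2.imwrite("pics/w3raw.png",w)
E
```

```text
[ 0.05960202 -0.08016614] [0.56681937 0.03908496 0.22771916] [-3.14108752e+00  7.19779050e-05  1.26427477e+00]
[[280.8937207  208.00830051]] [[172.9928081  251.08550525]]
```

View pics/m3.png

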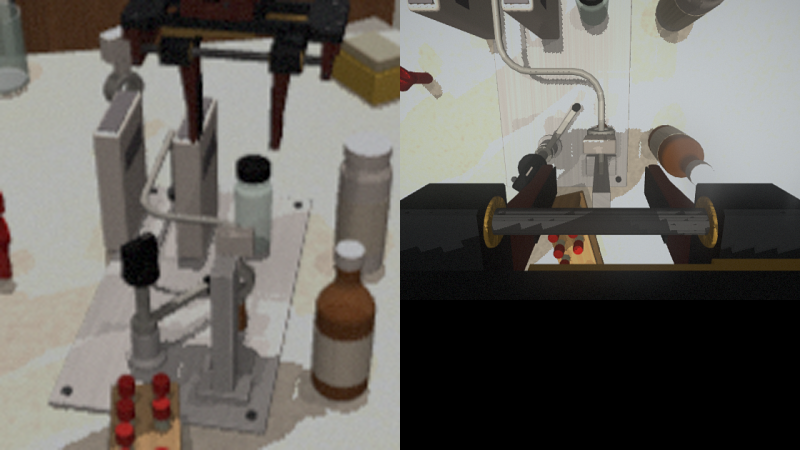

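The carrier hangs on leg 3 just before the post, with its head at wrist-inset (598,145). The clamp is still open and the bottle is clear of the finger. I'll regrip across the head's sides.

Call:
arm_command([
  [[0, 0, -5], [0, 0, 0], 0.7],
  [[0, 0, -8], [0, 0, 0], 0.7],
  [[0, 0, -10.4], [0, 0, 0], 0.7],
  [[0, 0, -10.4], [0, 0, 0], 0.5],
  [[0, 0, -10.4], [0, 0, 0], 0.2],
  [[0, 0, -10.4], [0, 0, 0], 0.2],
  [[0, 0, -10.4], [0, 0, 0], 0.2],
  [[0, 0, -10.4], [0, 0, 0], 0.2],
], grip_force=15)

```text
clock: 12.68
eef_pos: [0.5677, 0.0394, 0.1252]
ee_rot: [3.14, -0.001, 1.269]
contact_force: [-1.1, -0.3, 6.0]
finger_gap: 0.409
finger_force: 15.0
```

Call:
arm_command([
  [[0, 0, 0.35], [0, 0, 0], 0.2],
  [[0, 0, 0.35], [0, 0, 0], 0.2],
  [[-0.3, -0.95, 0.35], [0, 0, 0], 0.2],
  [[-0.6, -1.9, 0.35], [0, 0, 0], 0.2],
  [[-0.9, -2.86, 0.35], [0, 0, 0], 0.2],
  [[-1.08, -3.43, 0.35], [0, 0, 0], 0.2],
  [[-1.08, -3.43, 0.35], [0, 0, 0], 0.2],
])

```text
clock: 13.55
eef_pos: [0.5561, 0.0041, 0.1276]
ee_rot: [3.142, 0.0, 1.268]
contact_force: [0.1, -0.5, -2.6]
finger_gap: 0.406
finger_force: 15.0
```

Call:
arm_command([
  [[-0.06, -0.19, 0], [0, 0, 0], 0.2],
  [[-0.12, -0.38, 0], [0, 0, 0], 0.2],
])

```text
clock: 13.8
eef_pos: [0.555, 0.0014, 0.1276]
ee_rot: [3.142, -0.0, 1.269]
contact_force: [-0.0, -0.4, -1.6]
finger_gap: 0.408
finger_force: 15.0
```

Call:
arm_command([
  [[-0.06, -0.19, 0], [0, 0, 0], 0.2],
  [[-0.06, -0.19, 0], [0, 0, 0], 0.2],
])

```text
clock: 14.05
eef_pos: [0.5546, 0.0001, 0.1277]
ee_rot: [3.141, -0.001, 1.269]
contact_force: [0.7, 3.3, -1.3]
finger_gap: 0.409
finger_force: 15.0
```

Call:
arm_command([
  [[-0.06, -0.19, 0], [0, 0, 0], 0.2],
  [[-0.06, -0.19, 0], [0, 0, 0], 0.2],
])

```text
clock: 14.3
eef_pos: [0.5546, 0.0, 0.1278]
ee_rot: [3.141, -0.004, 1.271]
contact_force: [2.5, 8.4, -3.7]
finger_gap: 0.41
finger_force: 15.0
```

```bash
python3 - <<'E'
from h import *
s=arm.state(); print(L(s["eef_pos"]),s["contact_force"],s["moment"])
E
```

```text
[ 0.05961104 -0.12111276] [ 2.54348167  8.43844499 -3.65808808] [ 1.81963446 -0.73746389 -0.04583833]
```

Call:
arm_command([
  [[0.03, 0.1, -0.2], [0, 0, 0], 0.2],
  [[0.03, 0.1, -0.38], [0, 0, 0], 0.2],
  [[0.03, 0.1, -0.38], [0, 0, 0], 0.2],
  [[0.03, 0.1, -0.38], [0, 0, 0], 0.55],
  [[0.03, 0.1, -0.38], [0, 0, 0], 0.55],
  [[0.03, 0.1, -0.38], [0, 0, 0], 0.6],
  [[0.03, 0.1, 2], [0, 0, 0], 0.6],
  [[0.03, 0.1, 10], [0, 0, 0], 0.6],
])

```text
clock: 15.3
eef_pos: [0.5521, -0.0026, 0.2084]
ee_rot: [-3.136, 0.002, 1.269]
contact_force: [2.2, -0.8, 0.2]
finger_gap: 0.596
finger_force: 0.0
```

Call:
arm_command([
  [[0, 0, 7], [0, 0, 0], 0.6],
  [[0, 0, 7], [0, 0, 0], 0.6],
  [[-3, 8, 7], [0, 0, 0], 0.6],
  [[-3, 8, 7], [0, 0, 0], 0.6],
  [[-3, 8, 7], [0, 0, 0], 0.6],
])

```text
clock: 15.92
eef_pos: [0.5231, 0.0796, 0.2795]
ee_rot: [-3.141, 0.001, 1.272]
contact_force: [-0.4, -0.2, -1.4]
finger_gap: 0.601
finger_force: 0.0
```

```bash
python3 - <<'E'
from h import *
s=arm.state(); print(L(s["eef_pos"]),s["eef_pos"],s["ee_rot"]); a=arm.capture("side")[110:290,200:360];w=arm.capture("wrist");b=arm.capture("scene")[150:280,210:330]
o=np.zeros((560,800,3),np.uint8);o[:270,:240]=cv2.resize(a,(240,270),interpolation=2);o[280:540,:240]=cv2.resize(b,(240,260),interpolation=2);o[:420,240:]=w;cv2.imwrite("pics/m4.png",o)
c=cam("wrist",s);print("head",proj(c,W(.06,-.121,.152)),"knob",proj(c,W(-.025,-.116,.155))); cv2.imwrite("pics/w4raw.png",w)
import pickle;pickle.dump(s,open("s4.pkl","wb"))
E
```

```text
[ 0.0057722  -0.05455708] [0.52310335 0.07961129 0.27945394] [-3.14093635e+00  6.41220295e-04  1.27213173e+00]
head [[336.6347717  259.44293873]] knob [[247.75733315 255.37742186]]
```

View pics/m4.png

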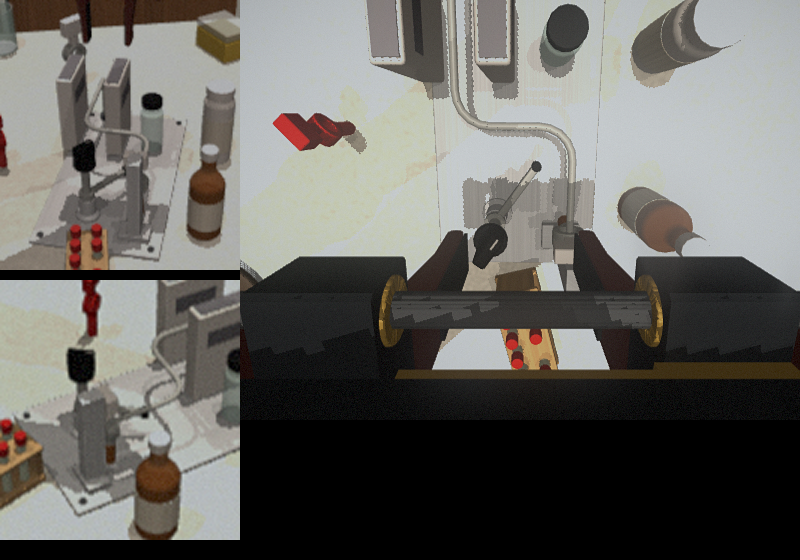

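The carrier looks near the post, but the gripper hides part of it. I'll take one clear view from beside it, which will also be the knob approach.

Call:
arm_command([
  [[-7.9, -7.5, 2], [0, 0, -0.58], 0.6],
  [[-7.9, -7.5, 2], [0, 0, -0.58], 0.6],
  [[-7.9, -7.5, 2], [0, 0, -0.58], 0.6],
  [[-7.9, -7.5, 2], [0, 0, -0.58], 0.6],
  [[-7.9, -7.5, 2], [0, 0, -0.58], 0.6],
  [[-7.9, -7.5, 2], [0, 0, -0.58], 0.6],
])

```text
clock: 16.82
eef_pos: [0.4453, 0.0035, 0.2998]
ee_rot: [-3.141, 0.0, 0.692]
contact_force: [-1.0, 0.5, 0.1]
finger_gap: 0.602
finger_force: 0.0
```

```bash
python3 - <<'E'
from h import *
import pickle
s=arm.state(); w=arm.capture("wrist");cv2.imwrite("pics/w5raw.png",w);pickle.dump(s,open("s5.pkl","wb"))
print(s["eef_pos"],s["ee_rot"]);c=cam("wrist",s)
q=lambda *P:proj(c,W(*P))[0]
print("head",q(.06,-.121,.152),"knob",q(-.025,-.116,.155),"post",q(.05,-.13,.16),q(.07,-.13,.16))
x0,y0=[int(v) for v in (q(.02,-.1,.15)-[100,75])]; x0=max(x0,0);y0=max(y0,0); print(x0,y0)
im=cv2.resize(w[y0:y0+150,x0:x0+200],None,fx=4,fy=4,interpolation=2)
for P,col in(((.05,-.13,.16),(255,0,0)),((.07,-.13,.16),(255,0,0)),((.06,-.121,.152),(0,0,255)),((-.025,-.116,.155),(0,255,0)),((.042,-.113,.152),(0,200,255)),((.078,-.113,.152),(0,200,255))):
    cv2.circle(im,tuple(((q(*P)-[x0,y0]+.5)*4).astype(int)),3,col,-1)
cv2.imwrite("pics/c5.png",im)
E
```

```text
[0.4452719  0.00348728 0.29977389] [-3.14072784e+00  1.06307067e-04  6.91837453e-01]
head [360.85134246  98.63699027] knob [279.84651392 145.44164738] post [358.15318556 113.24952972] [377.61152413 100.64956534]
211 28
```

View pics/c5.png

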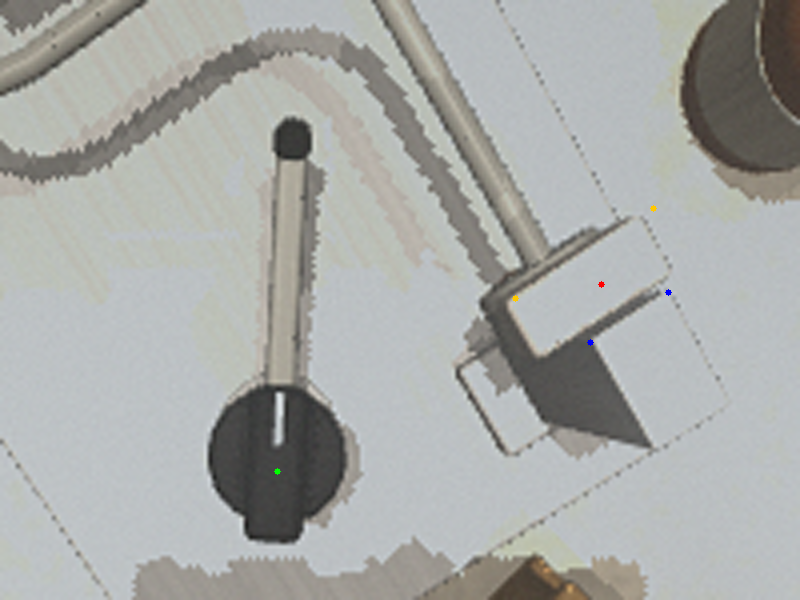

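The last view shows the head against the post: its top corners are at (497,300), (632,217), (670,268) and (537,357). The clamp arm points from the knob centre (277,465) to its tip (292,138), and the knob bar lies nearly vertical in the image. I'll quantify any lean and the knob alignment from these pixels.

```bash
python3 - <<'E'
from h import *
import pickle
s=pickle.load(open("s5.pkl","rb"));c=cam("wrist",s)
r=lambda u,z:(L(ray(c,np.array(u)/4+[211,28]-.1,z))*1e3).round(1)
print("head corners",[r(u,.152) for u in((497,300),(632,217),(670,268),(537,357))])
print("post corners",r((592,345),.16),r((652,449),.16),r((728,402),.16))
print("rod near ring",r((512,250),.1),r((548,238),.1),"rod up",r((378,0),.1),r((410,0),.1))
print("ring left edge",r((483,303),.1),r((600,228),.103))
print("knob bar sides",r((251,400),.155),r((304,400),.155),r((248,540),.155),r((302,540),.155)); print("disc l/r",r((209,455),.137),r((347,455),.137)); print("tip",r((292,138),.055))
E
```

```text
head corners [array([  38.4, -111.4]), array([  73.2, -112.5]), array([  75. , -126.9]), array([  39.6, -127.4])]
post corners [  50.2 -131. ] [  50.2 -158.6] [  69.8 -158.8]
rod near ring [  55.7 -105.4] [  65.2 -107.9] rod up [ 58.1 -35.2] [ 64.9 -39.6]
ring left edge [  42.4 -112.7] [  77.2 -113.1]
knob bar sides [-21.1 -99.4] [ -10.8 -106.1] [ -39.4 -126.1] [ -28.7 -133.1]
disc l/r [ -37.6 -105.1] [  -9.1 -123.6]
tip [ 25.9 -45.6]
```

```bash
python3 - <<'E'
from h import *
w0=cv2.imread("pics/w5raw.png").astype(np.float32).mean(2)[70:125,325:395]
for i in range(8):
    w=arm.capture("wrist").astype(np.float32).mean(2)[70:125,325:395]
    print(np.round(cv2.phaseCorrelate(w0,w)[0],2),round(float(abs(w-w0).mean()),2))
print(arm.state()["clock"])
E
```

```text
[ 0.05 -0.08] 1.7
[ 0.08 -0.12] 2.01
[ 0.  -0.2] 2.47
[-0.09 -0.29] 3.05
[-0.13 -0.29] 3.54
[-0.16 -0.3 ] 4.06
[-0.15 -0.32] 4.67
[-0.12 -0.36] 5.04
17.275
```

The head is still swinging slightly, so I'll let it settle while I approach the knob.

Call:
arm_command([
  [[3, 2.65, -4], [0, 0, -0.035], 0.5],
  [[3, 2.65, -8], [0, 0, -0.035], 0.5],
  [[3, 2.65, -11], [0, 0, -0.035], 0.5],
  [[3, 2.65, -11], [0, 0, -0.035], 0.5],
  [[3, 2.65, -11], [0, 0, -0.035], 0.5],
  [[3, 2.65, -11], [0, 0, -0.035], 0.5],
  [[3, 2.65, -11], [0, 0, -0.035], 0.5],
  [[3, 2.65, -11], [0, 0, -0.035], 0.5],
])

```text
clock: 18.27
eef_pos: [0.4753, 0.0297, 0.1906]
ee_rot: [3.141, -0.001, 0.654]
contact_force: [0.7, -0.4, 0.7]
finger_gap: 0.496
finger_force: 0.0
```

```bash
python3 - <<'E'
from h import *
s=arm.state();print(s["eef_pos"],s["ee_rot"]);c=cam("wrist",s)
im=[]
for n in("wrist","side"):
    c=cam(n); print(n,proj(c,[W(.042,-.113,.152),W(.078,-.113,.152),W(.078,-.129,.152),W(.042,-.129,.152)]).round(1).tolist())
p=proj(cam("wrist"),W(.06,-.121,.152))[0].astype(int);x,y=p
for i in range(3):
    w=arm.capture("wrist");g=w.mean(2).astype(np.float32)[max(y-35,0):y+35,max(x-50,0):x+50]
    if i: print(np.round(cv2.phaseCorrelate(g0,g)[0],2),abs(g-g0).mean())
    else: g0=g
cv2.imwrite("pics/w6.png",w)
# bright head quad by threshold
hsv=cv2.cvtColor(w,cv2.COLOR_BGR2HSV); 
for n,v in(("v",hsv[...,2]),("s",hsv[...,1])): print(n,v[y-2:y+3,x-2:x+3].mean())
E
```

```text
[0.47531851 0.02968436 0.19060818] [ 3.14076231e+00 -5.98699328e-04  6.53564681e-01]
wrist [[364.0, 157.1], [413.2, 123.7], [425.9, 145.0], [377.1, 177.4]]
side [[284.2, 209.5], [299.9, 211.1], [298.7, 215.4], [282.8, 213.8]]
[ 0.09 -0.21] 2.395333
[ 0.27 -0.17] 3.0989046
v 206.68
s 8.56
```

Call:
arm_command([
  [[0, 0.05, 0], [0, 0, 0], 0.5],
  [[0, 0.05, 0], [0, 0, 0], 0.5],
  [[0, 0.05, 0], [0, 0, 0], 0.5],
  [[0, 0.05, 0], [0, 0, 0], 0.5],
  [[0, 0.05, 0], [0, 0, 0], 0.5],
  [[0, 0.05, 0], [0, 0, 0], 0.5],
  [[0, 0.05, 0], [0, 0, 0], 0.5],
  [[0, 0.05, 0], [0, 0, 0], 0.5],
])

```text
clock: 19.42
eef_pos: [0.4751, 0.0303, 0.1901]
ee_rot: [3.142, -0.0, 0.654]
contact_force: [0.0, 0.2, 0.4]
finger_gap: 0.497
finger_force: 0.0
```

```bash
cat > head.py <<'E'
from h import *
def meas(tag):
    s=arm.state();c=cam("wrist",s);w=arm.capture("wrist");cv2.imwrite(f"pics/{tag}.png",w)
    p=proj(c,W(.058,-.12,.152))[0].round().astype(int)
    b=cv2.bilateralFilter(w,7,25,5);m=np.zeros((w.shape[0]+2,w.shape[1]+2),np.uint8)
    cv2.floodFill(b,m,tuple(int(v) for v in p),0,(6,)*3,(6,)*3,cv2.FLOODFILL_MASK_ONLY|cv2.FLOODFILL_FIXED_RANGE|(255<<8))
    m=cv2.morphologyEx(m[1:-1,1:-1],cv2.MORPH_OPEN,np.ones((5,5)))
    k=cv2.findContours(m,0,2)[0]; k=max(k,key=cv2.contourArea); r=cv2.minAreaRect(k)
    q=L(ray(c,r[0],.152))*1e3; sc=np.linalg.norm(c[2]-ray(c,r[0],.152))/347*1e3
    print(tag,"t",round(s["clock"],2),"head",q.round(1),"size mm",np.round(np.array(r[1])*sc,1),"ang",round(r[2],1))
E
python3 -c "
from head import *
meas('w7');meas('w8');meas('w9')"
```

```text
w7 t 19.43 head [  76.9 -117.5] size mm [255.3 127.5] ang 34.4
w8 t 19.48 head [  76.9 -117. ] size mm [254.8 125.9] ang 35.1
w9 t 19.52 head [  79.8 -116.8] size mm [257.8 130.8] ang 35.5
```

```bash
python3 - <<'E'
from h import *
w=cv2.imread("pics/w9.png").mean(2).astype(np.float32);c=cam("wrist")
def prof(pts): 
    uv=proj(c,pts).astype(np.float32); return cv2.remap(w,uv[:,0].reshape(1,-1),uv[:,1].reshape(1,-1),1)[0]
xs=np.arange(.030,.085,.001); A=np.mean([prof([W(x,y,.152) for x in xs]) for y in(-.124,-.122,-.12,-.118,-.116)],0)
print("x",[(int(round(x*1e3)),int(a)) for x,a in zip(xs,A)])
ys=np.arange(-.140,-.1,.001); B=np.mean([prof([W(x,y,.152) for y in ys]) for x in(.054,.058,.062)],0)
print("y",[(int(round(x*1e3)),int(a)) for x,a in zip(ys,B)])
E
```

```text
x [(30, 172), (31, 182), (32, 193), (33, 193), (34, 194), (35, 199), (36, 179), (37, 91), (38, 86), (39, 102), (40, 183), (41, 203), (42, 204), (43, 204), (44, 203), (45, 203), (46, 202), (47, 202), (48, 202), (49, 201), (50, 202), (51, 201), (52, 200), (53, 201), (54, 201), (55, 202), (56, 202), (57, 203), (58, 203), (59, 203), (60, 204), (61, 204), (62, 204), (63, 204), (64, 204), (65, 205), (66, 205), (67, 205), (68, 204), (69, 204), (70, 205), (71, 205), (72, 205), (73, 205), (74, 204), (75, 175), (76, 206), (77, 206), (78, 205), (79, 205), (80, 205), (81, 205), (82, 204), (83, 204), (84, 205), (85, 205)]
y [(-140, 203), (-139, 203), (-138, 204), (-137, 204), (-136, 203), (-135, 203), (-134, 204), (-133, 205), (-132, 165), (-131, 115), (-130, 117), (-129, 117), (-128, 121), (-127, 181), (-126, 205), (-125, 204), (-124, 203), (-123, 203), (-122, 202), (-121, 202), (-120, 203), (-119, 203), (-118, 203), (-117, 202), (-116, 203), (-115, 204), (-114, 203), (-113, 198), (-112, 147), (-111, 121), (-110, 121), (-109, 120), (-108, 119), (-107, 116), (-106, 125), (-105, 161), (-104, 161), (-103, 120), (-102, 117), (-101, 121), (-100, 148)]
```

```bash
python3 - <<'E'
from h import *
xs=np.arange(.030,.085,.0005);c=cam("wrist")
for i in range(81):
    w=arm.capture("wrist")
    if i%20==0:
        w=w.mean(2).astype(np.float32)
        def prof(pts): 
            uv=proj(c,pts).astype(np.float32); return cv2.remap(w,uv[:,0].reshape(1,-1),uv[:,1].reshape(1,-1),1)[0]
        A=np.mean([prof([W(x,y,.152) for x in xs]) for y in(-.124,-.122,-.12,-.118,-.116)],0)
        k=(xs>.037)&(xs<.046);X=xs[k];a=A[k];j=np.argmax(np.diff(a)); print(X[j]*1e3, xs[(xs>.07)][np.argmin(A[xs>.07])]*1e3)
print(arm.state()["clock"])
E
```

```text
39.00000000000001 75.00000000000004
39.00000000000001 75.00000000000004
39.00000000000001 75.00000000000004
39.00000000000001 75.00000000000004
39.00000000000001 75.00000000000004
23.625
```

The carrier is at rest and home. The ring is at the post face and the head is within about 3° of upright. Now I'll grip the knob.

Call:
arm_command([
  [[0, 0, -3], [0, 0, 0], 0.5],
  [[0, 0, -5], [0, 0, 0], 0.5],
  [[0, 0, -6.7], [0, 0, 0], 0.5],
  [[0, 0, -6.7], [0, 0, 0], 0.4],
  [[0, 0, -6.7], [0, 0, 0], 0],
  [[0, 0, -6.7], [0, 0, 0], 0],
  [[0, 0, -6.7], [0, 0, 0], 0],
  [[0, 0, -6.7], [0, 0, 0], 0],
], grip_force=30)

```text
clock: 24.62
eef_pos: [0.4758, 0.03, 0.1237]
ee_rot: [3.14, -0.001, 0.653]
contact_force: [0.8, -0.9, 4.2]
finger_gap: 0.151
finger_force: 30.0
```

Call:
arm_command([
  [[0, 0, 0], [0, 0, 0], 0],
  [[0, 0, 0], [0, 0, 0], 0],
  [[0, 0, 0], [0, 0, -0.15], 0],
  [[0, 0, 0], [0, 0, -0.3], 0],
  [[0, 0, 0], [0, 0, -0.3], 0],
])

```text
clock: 25.25
eef_pos: [0.4758, 0.03, 0.1237]
ee_rot: [3.14, -0.001, 0.353]
contact_force: [0.9, -2.9, 6.1]
finger_gap: 0.155
finger_force: 30.0
```

```bash
python3 -c "
from h import *
s=arm.state();print(s['contact_force'],s['moment'],s['finger_gap'],s['finger_force'],s['ee_rot'],L(s['eef_pos']),s['qpos'])"
```

```text
[ 0.91476936 -2.88437165  6.12647913] [-0.60032264 -0.15544074 -0.04238053] 0.15465459730396278 29.973791241645813 [ 3.14042158e+00 -1.33453237e-03  3.52912527e-01] [-0.0245188  -0.11601734] [ 0.39558913  0.32563378 -0.66981144  2.00209022  0.25855533  0.89580786
 -1.62949952]
```

Call:
arm_command([
  [[0, 0, 0], [0, 0, -0.15], 0],
  [[0, 0, 0], [0, 0, -0.3], 0],
  [[0, 0, 0], [0, 0, -0.4], 0],
  [[0, 0, 0], [0, 0, -0.4], 0],
])

```text
clock: 25.75
eef_pos: [0.4759, 0.0299, 0.1237]
ee_rot: [3.141, -0.002, -0.046]
contact_force: [0.5, -2.5, 6.3]
finger_gap: 0.158
finger_force: 30.0
```

```bash
python3 -c "
from h import *
s=arm.state();print(s['contact_force'],s['moment'],s['finger_gap'],s['ee_rot'],L(s['eef_pos']),s['qpos'])"
```

```text
[ 0.46611697 -2.52391571  6.33474695] [-0.5670014  -0.28484308 -0.03913886] 0.157567996521874 [ 3.14097543e+00 -1.67878584e-03 -4.60833676e-02] [-0.02446665 -0.11610818] [ 0.32985276  0.30933022 -0.58785665  2.00583274  0.22102638  0.88646574
 -1.99351221]
```

Call:
arm_command([
  [[0, 0, 0], [0, 0, -0.08], 0],
  [[0, 0, 0], [0, 0, -0.16], 0],
  [[0, 0, 0], [0, 0, -0.24], 0],
  [[0, 0, 0], [0, 0, -0.24], 0],
])

```text
clock: 26.25
eef_pos: [0.4759, 0.0299, 0.1237]
ee_rot: [3.141, -0.002, -0.286]
contact_force: [1.3, -2.1, 7.1]
finger_gap: 0.156
finger_force: 30.0
```

```bash
python3 -c "
from h import *
s=arm.state();print(s['contact_force'],s['moment'],s['finger_gap'],s['ee_rot'],L(s['eef_pos']),s['qpos'])"
```

```text
[ 1.26709041 -2.13144568  7.09442987] [-0.55558318 -0.18876137  0.00514538] 0.1561024257657606 [ 3.14135891e+00 -1.80095337e-03 -2.85506933e-01] [-0.0244538  -0.11613856] [ 0.29127513  0.30100814 -0.54053711  2.00808503  0.20038764  0.88182537
 -2.21368291]
```

Call:
arm_command([
  [[0, 0, 0], [0, 0, -0.08], 0],
  [[0, 0, 0], [0, 0, -0.16], 0],
  [[0, 0, 0], [0, 0, -0.18], 0],
])

```text
clock: 26.62
eef_pos: [0.4758, 0.0299, 0.1237]
ee_rot: [-3.142, -0.002, -0.466]
contact_force: [0.9, -2.9, 5.6]
finger_gap: 0.156
finger_force: 30.0
```

```bash
python3 -c "
from h import *
s=arm.state();print(s['contact_force'],s['moment'],s['finger_gap'],s['ee_rot'],L(s['eef_pos']))"
```

```text
[ 0.8946349  -2.86565286  5.59862177] [-0.59606266 -0.23298456  0.17714138] 0.15611235391953 [-3.14157728e+00 -1.77192742e-03 -4.65625971e-01] [-0.02449011 -0.11615166]
```

Call:
arm_command([
  [[0, 0, 0], [0, 0, -0.08], 0],
  [[0, 0, 0], [0, 0, -0.16], 0],
  [[0, 0, 0], [0, 0, -0.22], 0],
])

```text
clock: 27.0
eef_pos: [0.4758, 0.0298, 0.1237]
ee_rot: [-3.141, -0.002, -0.686]
contact_force: [1.7, -3.1, 6.1]
finger_gap: 0.154
finger_force: 30.0
```

```bash
python3 -c "
from h import *
s=arm.state();print(s['contact_force'],s['moment'],s['finger_gap'],s['ee_rot'],L(s['eef_pos']),s['qpos'])"
```

```text
[ 1.74369752 -3.10868072  6.10885934] [-0.61886376 -0.21589722  0.21460917] 0.15446736140038583 [-3.14114930e+00 -1.69025418e-03 -6.86445043e-01] [-0.02447783 -0.11619141] [ 0.22793538  0.28917163 -0.46371602  2.01192986  0.16830149  0.87520173
 -2.58455216]
```

Call:
arm_command([
  [[0, 0, 0], [0, 0, -0.05], 0],
  [[0, 0, 0], [0, 0, -0.1], 0],
  [[0, 0, 0], [0, 0, -0.1], 0],
])

```text
clock: 27.38
eef_pos: [0.4758, 0.0298, 0.1237]
ee_rot: [-3.141, -0.002, -0.785]
contact_force: [1.1, -2.3, 5.6]
finger_gap: 0.156
finger_force: 30.0
```

```bash
python3 -c "
from h import *
s=arm.state();print(s['moment'],s['finger_gap'],s['ee_rot'])"
```

```text
[-0.620243   -0.24545284  0.03906538] 0.1558981858147308 [-3.14107696e+00 -1.61929390e-03 -7.85126681e-01]
```

Call:
arm_command([
  [[0, 0, 0], [0, 0, 0], 0.35],
  [[0, 0, 0], [0, 0, 0], 0.5],
  [[0, 0, 0], [0, 0, 0], 0.5],
  [[0, 0, 0], [0, 0, 0], 0.5],
  [[0, 0, 2], [0, 0, 0], 0.5],
  [[0, 0, 6], [0, 0, 0], 0.5],
  [[0, 0, 11], [0, 0, 0], 0.5],
  [[0, 0, 16], [0, 0, 0], 0.5],
])

```text
clock: 28.38
eef_pos: [0.4747, 0.0303, 0.2846]
ee_rot: [3.141, 0.0, -0.786]
contact_force: [2.0, -0.2, 0.1]
finger_gap: 0.498
finger_force: 0.0
```

Call:
arm_command([
  [[0, 0, 2], [0, 0, 0.15], 0.5],
  [[-3, -2, 2], [0, 0, 0.3], 0.5],
  [[-3, -2, 2], [0, 0, 0.3], 0.5],
  [[-3, -2, 2], [0, 0, 0.3], 0.5],
])

```text
clock: 28.88
eef_pos: [0.4453, 0.0105, 0.3031]
ee_rot: [-3.141, -0.0, -0.488]
contact_force: [-0.0, -0.0, 0.6]
finger_gap: 0.5
finger_force: 0.0
```

```bash
python3 - <<'E'
from h import *
s=arm.state();c=cam("wrist",s);I=arm.capture("wrist");cv2.imwrite("pics/end.png",I);w=I.mean(2).astype(np.float32);print(s["eef_pos"],s["clock"])
def prof(pts): 
    uv=proj(c,pts).astype(np.float32); return cv2.remap(w,uv[:,0].reshape(1,-1),uv[:,1].reshape(1,-1),1)[0].astype(int)
xs=np.arange(.030,.085,.001); print("x",list(zip((xs*1e3).round().astype(int).tolist(),np.mean([prof([W(x,y,.152) for x in xs]) for y in(-.123,-.12,-.117)],0).astype(int).tolist())))
ys=np.arange(-.136,-.1,.001); print("y",list(zip((ys*1e3).round().astype(int).tolist(),np.mean([prof([W(x,y,.152) for y in ys]) for x in(.054,.058,.062)],0).astype(int).tolist())))
# dark clamp tip/bar: dark blobs
m=(w<50).astype(np.uint8); n,l,st,ce=cv2.connectedComponentsWithStats(m)
for i in range(1,n):
    if 25<st[i,4]<3000 and st[i,1]<230: print(st[i],(L(ray(c,ce[i],.055))*1e3).round(1),(L(ray(c,ce[i],.15))*1e3).round(1))
print("expected tip angle 1.14:",proj(c,W(-.025+.085*np.cos(.944-.75),-.116+.085*np.sin(.944-.75),.055)))
E
```

```text
[0.44534357 0.01048517 0.30312812] 28.875
x [(30, 170), (31, 170), (32, 173), (33, 197), (34, 188), (35, 182), (36, 189), (37, 183), (38, 150), (39, 118), (40, 190), (41, 208), (42, 207), (43, 207), (44, 207), (45, 208), (46, 207), (47, 206), (48, 206), (49, 207), (50, 206), (51, 206), (52, 206), (53, 205), (54, 206), (55, 206), (56, 205), (57, 205), (58, 205), (59, 205), (60, 206), (61, 206), (62, 207), (63, 205), (64, 205), (65, 205), (66, 205), (67, 204), (68, 204), (69, 206), (70, 204), (71, 205), (72, 205), (73, 205), (74, 202), (75, 182), (76, 204), (77, 204), (78, 195), (79, 196), (80, 204), (81, 204), (82, 203), (83, 203), (84, 203), (85, 202)]
y [(-136, 205), (-135, 205), (-134, 206), (-133, 205), (-132, 205), (-131, 206), (-130, 210), (-129, 154), (-128, 104), (-127, 176), (-126, 207), (-125, 206), (-124, 205), (-123, 206), (-122, 205), (-121, 207), (-120, 206), (-119, 206), (-118, 206), (-117, 206), (-116, 206), (-115, 206), (-114, 206), (-113, 205), (-112, 172), (-111, 177), (-110, 178), (-109, 178), (-108, 176), (-107, 178), (-106, 181), (-105, 179), (-104, 185), (-103, 184), (-102, 187), (-101, 186)]
[197   0  33   8 168] [ 151.7 -102. ] [ 121.9 -113.6]
[ 26 112  44  35 436] [ 55.6 120.9] [47.1 60.2]
[ 67 209   7  11  34] [-52.6 133.8] [-37.3  70.3]
expected tip angle 1.14: [[228.42071559  89.48476935]]
```

```bash
python3 - <<'E'
from h import *
import pickle
c1=cam("wrist")
for tag,c,f in(("w5",cam("wrist",pickle.load(open("s5.pkl","rb"))),"w5raw"),("end",c1,"end")):
    w=cv2.imread(f"pics/{f}.png").mean(2).astype(np.float32)
    th=np.radians(np.arange(-40,80,3))
    for z,rs in((.055,(.035,.04,.045)),(.055,(.05,.055,.06)),(.055,(.083,.085,.087))):
        a=0
        for r in rs:
            uv=proj(c,[W(-.025+r*np.cos(t),-.116+r*np.sin(t),z) for t in th]).astype(np.float32); a=a+cv2.remap(w,uv[:,0].reshape(1,-1),uv[:,1].reshape(1,-1),1)[0]/len(rs)
        print(tag,rs[0],list(zip(np.degrees(th).round().astype(int).tolist(),a.astype(int).tolist())))
E
```

```text
w5 0.035 [(-40, 192), (-37, 191), (-34, 191), (-31, 191), (-28, 191), (-25, 192), (-22, 191), (-19, 190), (-16, 191), (-13, 191), (-10, 191), (-7, 192), (-4, 191), (-1, 192), (2, 191), (5, 191), (8, 191), (11, 191), (14, 192), (17, 191), (20, 191), (23, 191), (26, 191), (29, 191), (32, 191), (35, 191), (38, 191), (41, 187), (44, 164), (47, 141), (50, 133), (53, 162), (56, 163), (59, 157), (62, 142), (65, 178), (68, 186), (71, 189), (74, 189), (77, 189)]
w5 0.05 [(-40, 190), (-37, 191), (-34, 191), (-31, 190), (-28, 192), (-25, 179), (-22, 165), (-19, 186), (-16, 191), (-13, 191), (-10, 177), (-7, 190), (-4, 190), (-1, 190), (2, 191), (5, 191), (8, 191), (11, 191), (14, 191), (17, 190), (20, 189), (23, 188), (26, 188), (29, 190), (32, 190), (35, 188), (38, 188), (41, 188), (44, 188), (47, 142), (50, 111), (53, 164), (56, 167), (59, 134), (62, 176), (65, 186), (68, 186), (71, 188), (74, 188), (77, 188)]
w5 0.083 [(-40, 191), (-37, 192), (-34, 171), (-31, 136), (-28, 82), (-25, 83), (-22, 83), (-19, 83), (-16, 84), (-13, 191), (-10, 191), (-7, 191), (-4, 191), (-1, 97), (2, 99), (5, 180
[... 932 characters left out ...]
 174), (14, 205), (17, 204), (20, 206), (23, 208), (26, 208), (29, 207), (32, 208), (35, 207), (38, 208), (41, 208), (44, 208), (47, 208), (50, 208), (53, 205), (56, 207), (59, 204), (62, 205), (65, 207), (68, 206), (71, 206), (74, 207), (77, 207)]
end 0.083 [(-40, 207), (-37, 206), (-34, 173), (-31, 185), (-28, 87), (-25, 87), (-22, 88), (-19, 88), (-16, 88), (-13, 86), (-10, 90), (-7, 110), (-4, 117), (-1, 208), (2, 207), (5, 207), (8, 207), (11, 167), (14, 143), (17, 164), (20, 174), (23, 203), (26, 206), (29, 207), (32, 206), (35, 207), (38, 207), (41, 207), (44, 207), (47, 208), (50, 207), (53, 208), (56, 208), (59, 209), (62, 207), (65, 205), (68, 205), (71, 204), (74, 204), (77, 204)]
```

The clamp arm now sits at about 8° in the rail frame. It turned about 0.8 rad while the knob turned 1.44 rad, so the limiter slipped while the arm bears on the tube. The carrier is still home and the gripper is clear of everything.

```bash
python3 -c "
from station import arm
print(arm.sign_off())"
```

```text
the job is handed in; nothing more can be done
None
```

I handed the job in at about 29 s: the carrier is home against the stop post, leaning about 3°, the clamp arm bears on the tube with the knob slipped, and the gripper is clear; I saw no bystander touched, though I took no final picture of them.

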